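Shim the rocking drying stand

ROBOT

A 6-joint arm with a two-finger parallel gripper is mounted at the origin on a cart in front of the work surface, level with it; the furniture and walls round the work are solid. World frame = base frame: x ahead of the robot, y to its left, z up, the work surface at z = 0. Lengths are in mm, angles in degrees, forces in N, time in s.
With the tool pointing down it reaches from about 375 to 900 mm from the base axis. Payload 3.1 kg.
Tool frame: the origin (TCP) lies midway between the tips of the shut fingers; the grasp point (between the pads) lies 19 mm behind it (arm.tcp_to_grasp is the distance from the TCP to the grasp point, in mm); z points along the fingers, y is the line along which they close (so a half turn about z gives the same grasp; the last joint's range is limited). The gripper opens to 87 mm and grips with 3 to 60 N. Pads are 19 mm wide; open, the fingers measure 117 mm over their backs; the gripper's body (75 mm by 190 mm) begins 51 mm behind the grasp point.
Start: joints at [-81.732, 30.224, 82.088, -0, 67.689, -10.227], TCP at [198.287, -592.688, 222.548] pointing down, gripper open.
Joint ranges: [-176.69, 176.69], [-43.24, 126.21], [12.49, 139.97], [-82, 262], [0, 151.66], [-163.58, 163.58]. Speed limits (degrees/s): [159.86, 159.86, 180, 180, 180, 180].

INTERFACE

Orientations are given as [roll, pitch, yaw] about the fixed x, y, z axes, in that order (R = Rz(yaw) Ry(pitch) Rx(roll)).
In Python, from plant import arm, camera gives the robot as it stands. Calls block until the motion is done:
- arm.move_to(position, orientation): joint-space move of the TCP to a pose.
- arm.move_straight(position, ori=None, rate=150): straight line of the TCP; ori=None keeps the orientation; rate is the mean speed in mm/s.
- arm.move_joints(angles): joint-space move.
- arm.let_go() and arm.grab(force=None): open the fingers fully, or close them until they stop; force is the grip in N (None keeps the last).
- arm.pause(seconds).
- arm.inverse_kinematics(position, orientation): joint angles nearest the present ones, or None.
- camera(name): name is "scene" or "top" or "wrist"; returns a dict with "pixels" (420x560x3 uint8, blue, green, red), "range_z" (420x560 float32, mm along the optical axis (not along the pixel's ray), 0 where there is no reading), "fx", "fy", "cx", "cy" (pixels), "R" (3x3) and "t" (3): a world point X has camera coordinates R X + t. Camera axes: x right, y down, z forward; pixel columns grow to the right and rows downward; lengths in mm; the calibration is good to about 2 mm. The wrist camera is an equidistant fisheye: a pixel r from the principal point sees the ray r / f radians off the axis. A picture is of the moment at which its call begins.
A pose or a line that the arm cannot do raises arm.MotionError and nothing moves.
- arm.hand_in(): hands the job in; it is judged then, once.
Readings, each from a call of its own:
- arm.current_t(): time.
- arm.current_joints(): joint angles.
- arm.current_qd(): joint speeds.
- arm.current_tau(): joint torques, N m.
- arm.current_tool_pos(): TCP position.
- arm.current_eef_rot(): TCP orientation.
- arm.current_force(): force on the tool from outside, world axes, zero at the start.
- arm.current_wrist_torque(): the same for the moment, N m.
- arm.current_grip_width(): finger opening in mm.
- arm.current_grip_force(): force on a finger pad.
Only numpy, scipy, OpenCV 4.12 (cv2) and the standard library are available. Lean on these libraries where they do the work, as an engineer would, in place of code of your own. Each camera call takes 0.05 s, during which the arm holds its last target. There are 200 camera calls.

TASK

The small metal drying stand rocks because one of its legs is too short. Picking nothing up, push the wooden shim along the table, thin end first, under that short foot until the foot stands on the shim's flat part and the stand is level; then press down firmly with the fingertips on the stand's opposite corner to prove that it no longer rocks. Do not shove the stand away, keep the tile lying on it, and leave the jar and the charcoal alone.

Things in the scene. Friction and masses are not known exactly. Their poses are not given: they have to be found in the camera images.
- stand: Loose aluminium stand, 2 kg. Plate 180 (x) x 160 (y) x 8 mm, top 52 mm above the table when level, 14 mm block under it. Origin: on the table plane under the plate's centre; z up. Four black ball feet, radius 16 mm, at x +-75, y +-65 mm; the leg at (+75, -65) is 9 mm short, so the stand sags about 0.09 rad that way with the foot at (-75, +65) in the air.
- short_foot (a point): Lowest point of the ball foot (radius 16 mm) on the short leg, at (75, -65, 9) mm in the stand's frame. The shim must get under this foot.
- test_corner (a point): Point on top of the plate above the foot opposite the short one, at (-75, 65, 52) mm in the stand's frame, raised about 9 mm while the stand sags: the corner to press once the shim is in, within 35 mm of this point and with more than 5 N (3 N or so rock an unshimmed stand).
- shim: Loose wooden shim, 150 mm long, 0.12 kg, flat on the table, thin end along its +x. Origin: underside, at the middle of the flat. Along x: heel block -70 to -28 mm, 60 mm wide, 24 mm high; flat -28 to +20 mm, 8.6 mm thick, 56 mm wide; ramp from +20 down to 1.5 mm thick at +80 mm. The foot's lowest point must end within 18 mm of the origin along x and 20 mm along y.
- tile: Loose black lacquer sample tile 95 x 60 x 9 mm lying on the stand's plate, origin at the centre of its underside. It must stay there.
- jar: Loose screw jar with a pale lid, 42 mm across, 54 mm high, behind the work; origin at the centre of its underside. Not to be disturbed.
- charcoal: Loose stick of black charcoal 22 x 60 x 18 mm lying in front of the work; origin at the centre of its underside. Not to be disturbed.
- shim_rear (a point): Middle of the upright rear face of the shim's heel, at (-70, 0, 12) mm in the shim's frame: the place to push, along the shim's +x, with about 3 to 12 N (friction about 0.6). Pushed squarely by a wide or two-point contact the shim follows gentle curves. The ball foot meets the heel's front when it is 12 mm behind the shim's origin.

How it is judged:
By the outcome, as a careful person would: the job done as asked, in the order asked, and still so for the second after the job is handed in, with the robot touching nothing.
It also fails if it takes over 58 s, if anything falls off the work surface, if the arm or the gripper's body presses on something with over 40 N, if the wrist force passes 120 N, or if a joint passes its speed limit or range.

## Working session

There is one attempt and no reset: what is moved stays moved. The work goes in short steps, each a Python script; the robot and the scene stay as the last script left them, time stands still between calls to the robot, and variables do not carry over. Pictures are saved under pics/ and viewed, at most 10 in all, crops included, and the job is handed in when it is done.

```bash
mkdir -p pics; ls; python3 - <<'E'
from plant import arm,camera
import cv2,numpy as np
for n in("scene","top"):
    c=camera(n);cv2.imwrite(f"pics/{n}0.png",c["pixels"]);np.savez(f"{n}0.npz",**c)
    print(n,c["fx"],c["cx"],c["cy"],(-c["R"].T@c["t"]).round(),c["R"].round(2).tolist())
print(arm.current_t(),arm.current_eef_rot())
E
```

```text
pics
scene 471.5882908203463 277.2728337035666 206.9211867735925 [ 87. 626. 732.] [[-0.76, -0.65, 0.02], [-0.44, 0.49, -0.76], [0.48, -0.58, -0.65]]
top 485.0073893934474 282.6865564169633 209.83399126938676 [ 396.   -7. 1105.] [[0.03, -1.0, 0.01], [-0.99, -0.03, -0.16], [0.16, -0.0, -0.99]]
0.1 [-1.79888923e+02 -1.96183708e-02  1.84934235e+01]
```

View pics/top0.png

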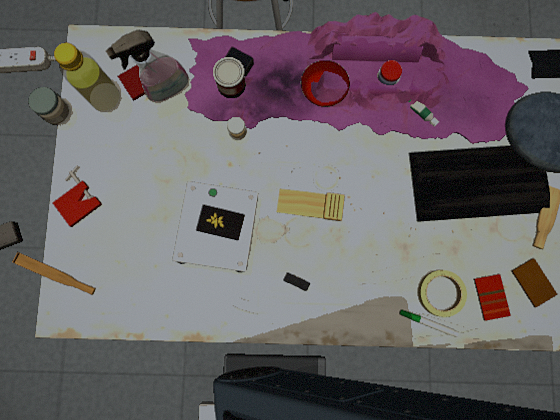

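View pics/scene0.png

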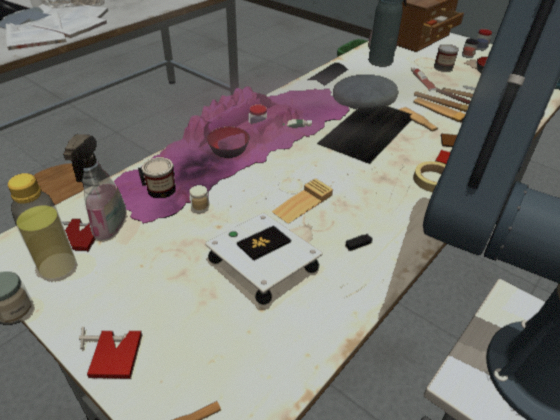

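The top view shows the stand at about (216,227), the shim with its thin end left at (278,203) and heel at (343,206), the jar at (236,128) and the charcoal at (297,282). Next I'll measure the plate's tilt and the outlines.

```bash
cat >h.py <<'E'
import numpy as np,cv2
def cloud(c):
    v,u=np.mgrid[:420,:560];z=c["range_z"].astype(float)
    P=np.stack([(u-c["cx"])/c["fx"]*z,(v-c["cy"])/c["fy"]*z,z],-1)
    W=(P-c["t"])@c["R"]; W[z==0]=np.nan; return W
def stand(c):
    """plate plane, corners (world), from depth"""
    W=cloud(c);m=(W[...,2]>38)&(W[...,2]<80)
    n,l,s,_=cv2.connectedComponentsWithStats(m.astype(np.uint8))
    c0=[i for i in range(1,n) if 2500<s[i,4]<12000]
    return W,l,s,c0
def rect(W,m):
    p=W[m][:,:2].astype(np.float32);r=cv2.minAreaRect(p);return r,cv2.boxPoints(r)
def plane(P):
    A=np.c_[P[:,:2],np.ones(len(P))];k=np.linalg.lstsq(A,P[:,2],rcond=None)[0];
    for _ in range(3):
        g=abs(A@k-P[:,2])<4;k=np.linalg.lstsq(A[g],P[g,2],rcond=None)[0]
    return k
E
python3 - <<'E'
from h import *
c=np.load("top0.npz");W=cloud(c);hsv=cv2.cvtColor(c["pixels"],cv2.COLOR_BGR2HSV)
v,u=np.mgrid[:420,:560]
tb=(u>180)&(u<400)&(v>230)&(v<275)&(abs(W[...,2])<8);tb&=(u>260)
print("table z",np.nanmedian(W[tb][:,2]))
m=(W[...,2]>36)&(W[...,2]<80)&(u>165)&(u<268)&(v>170)&(v<285)
r,b=rect(W,m);print("stand",m.sum(),r,b.round(1).tolist())
k=plane(W[m&(hsv[...,2]>120)]);print("plane",k,[round(float(np.r_[q,1]@k),1) for q in b])
mf=lambda n,m:print(n,m.sum(),rect(W,m)[0],rect(W,m)[1].round(1).tolist(),np.nanpercentile(W[m][:,2],[5,50,95]).round(1))
sh=(hsv[...,1]>90)&(hsv[...,0]>12)&(hsv[...,0]<32)&(u>270)&(u<350)&(v>180)&(v<225)
n,l,s,_=cv2.connectedComponentsWithStats(sh.astype(np.uint8));sh=l==1+np.argmax(s[1:,4])
mf("shim",sh);mf("heel",sh&(W[...,2]>17))
mf("tile",m&(hsv[...,2]<70)&(u>190)&(u<250)&(v>195)&(v<245))
mf("char",(hsv[...,2]<70)&(u>275)&(u<320)&(v>265)&(v<300)&(W[...,2]>8))
mf("jar",(W[...,2]>40)&(u>222)&(u<252)&(v>112)&(v<145))
g=(hsv[...,0]>45)&(hsv[...,0]<90)&(hsv[...,1]>90)&(u>200)&(u<225)&(v>180)&(v<200);print("green",np.nanmean(W[g],0))
for n in [(0,0)]:
  im=c["pixels"][160:300,160:370];cv2.imwrite("pics/crop.png",cv2.resize(im,(800,533),interpolation=cv2.INTER_CUBIC))
E
```

```text
table z -1.1280399340061444
stand 5907 ((534.5156860351562, 136.02127075195312), (160.62966918945312, 179.96148681640625), 83.14421844482422) [[435.6000061035156, 67.0], [614.2999877929688, 45.5], [633.4000244140625, 205.0], [454.79998779296875, 226.5]]
plane [-5.10999251e-02  7.57910664e-02  6.76407214e+01] [50.5, 39.7, 50.8, 61.6]
shim 1546 ((595.8740234375, -73.11040496826172), (147.3462371826172, 59.0266227722168), 82.522705078125) [[557.0, -142.3000030517578], [615.5, -150.0], [634.7000122070312, -3.9000000953674316], [576.2000122070312, 3.799999952316284]] [ 0.9  7.5 24.9]
heel 433 ((589.0078735351562, -125.51084899902344), (41.72348403930664, 59.12194061279297), 83.18869018554688) [[557.2000122070312, -142.6999969482422], [615.9000244140625, -149.6999969482422], [620.7999877929688, -108.30000305175781], [562.0999755859375, -101.30000305175781]] [19.6 23.1 26.3]
tile 1019 ((552.5446166992188, 122.93803405761719), (93.84332275390625, 83.88105773925781), 78.74026489257812) [[502.20001220703125, 85.0999984741211], [584.5, 68.69999694824219], [602.7999877929688, 160.8000030517578], [520.5999755859375, 177.10000610351562]] [53.2 57.9 62.4]
char 225 ((417.50299072265625, -45.3826789855957), (56.5247802734375, 19.833833694458008), 65.3012924194336) [[396.70001220703125, -66.9000015258789], [414.70001220703125, -75.19999694824219], [438.29998779296875, -23.799999237060547], [420.29998779296875, -15.600000381469727]] [12.7 15.6 18.9]
jar 267 ((763.4617919921875, 102.09968566894531), (39.05453109741211, 40.31884765625), 23.296085357666016) [[737.5999755859375, 112.9000015258789], [753.5, 75.9000015258789], [789.4000244140625, 91.30000305175781], [773.4000244140625, 128.3000030517578]] [42.4 52.8 56.4]
green [608.02071041 146.75041835  49.67828388]
```

View pics/crop.png

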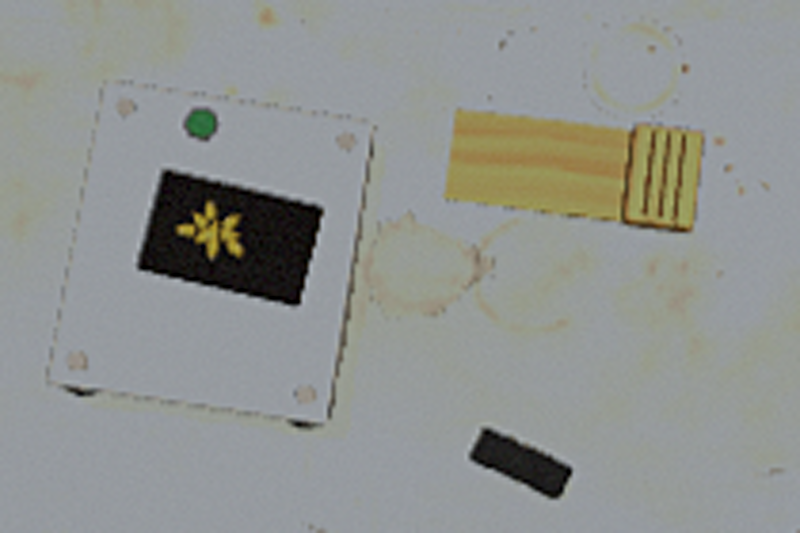

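The plate's low corner is at (614,45), which puts the stand's origin near (532,140) with yaw −6.9°. The short foot is near (599,66). The shim's origin is near (595,−77), heading about 83°. I'll push with the shut fingers along a gentle arc and look again partway.

```bash
cat >>h.py <<'E'
OFF=9.5
def tool(o,th,gap=0,z=9):
    a=np.radians(th);u=np.array([np.cos(a),np.sin(a)]);p=np.array(o)-(70+OFF+gap)*u
    return [float(p[0]),float(p[1]),z],[180,0,th-180*FLIP]
FLIP=1
def arc(o,th,tgt):
    """poses along the arc leaving o at heading th through tgt: f(s fraction)->(o,th)"""
    d=np.array(tgt)-o;ch=np.degrees(np.arctan2(d[1],d[0]));D=2*(ch-th);L=np.hypot(*d)
    def f(q):
        a=np.radians(D*q);r=L*q*(np.sinc(a/2/np.pi));b=np.radians(th)+a/2
        return np.array(o)+r*np.array([np.cos(b),np.sin(b)]),th+D*q
    return f,L
E
python3 - <<'E'
from plant import arm
import h;from h import *
o=[595,-77.3];th=83
for F in(0,1):
    h.FLIP=F;p,r=tool(o,th,30,150);print(F,arm.inverse_kinematics(p,r))
j=[arm.inverse_kinematics(tool(o,th,30,150)[0],[180,0,th-180*F]) for F in(0,1)]
h.FLIP=min((F for F in(0,1) if j[F] is not None),key=lambda F:abs(j[F][5]))
print("flip",h.FLIP)
arm.grab(10);print("w",arm.current_grip_width())
arm.move_to(*tool(o,th,30,150));arm.move_straight(*tool(o,th,20,9))
f0=np.array(arm.current_force());print(f0)
for g in np.arange(8,-8,-1.0):
    arm.move_straight(*tool(o,th,g),rate=20)
    F=np.array(arm.current_force())-f0
    if np.hypot(F[0],F[1])>0.4: break
print("contact gap",g,F,arm.current_t(),arm.current_tool_pos())
E
```

```text
0 [-28.20443751  34.1393517   88.0887419    0.          57.7719064
 -21.20443751]
1 [-2.82044375e+01  3.41393517e+01  8.80887419e+01 -2.54444375e-14
  5.77719064e+01  1.58795562e+02]
flip 0
w 0.20494179354061332
[0.39667749 0.19071104 0.32574409]
contact gap 8.0 [-0.75037565 -0.5606634   0.13674403] 5.4917 [ 584.37324203 -164.10048541    8.97445218]
```

Free-sliding friction is about the size of the force noise, so I'll push half way and check with the camera.

```bash
sed -i 's/^FLIP=1/FLIP=0/' h.py; cat >>h.py <<'E'
def find(c):
    """heel-top and whole-shim rectangles in the top picture"""
    W=cloud(c);hsv=cv2.cvtColor(c["pixels"],cv2.COLOR_BGR2HSV);X,Y=W[...,0],W[...,1]
    sh=(hsv[...,1]>90)&(hsv[...,0]>12)&(hsv[...,0]<32)&(X>540)&(X<660)&(Y>-170)&(Y<70)&(W[...,2]<32)
    n,l,s,_=cv2.connectedComponentsWithStats(sh.astype(np.uint8));sh=l==1+np.argmax(s[1:,4])
    for n,m in(("shim",sh),("heel",sh&(W[...,2]>17))):
        r,b=rect(W,m);print(n,m.sum(),np.round(r[0],1),np.round(r[1],1),round(r[2],1),b.round(1).tolist())
    v,u=np.mgrid[:420,:560]
    m=(W[...,2]>36)&(W[...,2]<80)&(X>420)&(X<650)&(Y>25)&(Y<245)&(u<268)
    r,b=rect(W,m);k=plane(W[m&(hsv[...,2]>120)])
    print("stand",np.round(r[0],1),np.round(r[1],1),round(r[2],1),k[:2].round(4),[round(float(np.r_[q,1]@k),1) for q in b])
E
python3 - <<'E'
from plant import arm,camera
from h import *
f,L=arc([595,-77.3],83,[598.6,65])
for s in np.arange(0,66,10):
    arm.move_straight(*tool(*f(s/L)),rate=60)
print(L,s,f(s/L),arm.current_force(),arm.current_t())
c=camera("top");cv2.imwrite("pics/top1.png",c["pixels"]);np.savez("top1.npz",**c);find(c)
cv2.imwrite("pics/crop1.png",cv2.resize(c["pixels"][140:300,160:370],(788,600)))
E
```

```text
142.3455303126867 60 (array([599.87350374, -17.51498235]), np.float64(87.67943241051347)) [ 0.52659825 -0.12902604 -0.48635565] 7.675Traceback (most recent call last):
  File "<stdin>", line 7, in <module>
  File "h.py", line 35, in find
    n,l,s,_=cv2.connectedComponentsWithStats(sh.astype(np.uint8));sh=l==1+np.argmax(s[1:,4])
                                                                          ~~~~~~~~~^^^^^^^^^
    return _wrapfunc(a, 'argmax', axis=axis, out=out, **kwds)
    return bound(*args, **kwds)
ValueError: attempt to get argmax of an empty sequence
```

The arm hides the shim from the top camera, so I'll use the scene camera, which looks from the far left.

```bash
sed -i 's/&(u<268)/\&(u<[9e9,268][int(c["cx"]>280)])/' h.py; python3 - <<'E'
from plant import camera
from h import *
print("ref, at start:");find(np.load("scene0.npz"))
c=camera("scene");np.savez("scene1.npz",**c)
cv2.imwrite("pics/crop1.png",cv2.resize(c["pixels"][150:310,180:390],(788,600)))
print("now:");find(c)
E
```

```text
ref, at start:
shim 1120 [592.8 -72.4] [147.7  58.4] 83.8 [[555.7999877929688, -142.6999969482422], [613.7999877929688, -149.0], [629.7999877929688, -2.200000047683716], [571.7000122070312, 4.099999904632568]]
heel 278 [ 586.9 -126. ] [39.5 58.4] 84.3 [[555.9000244140625, -142.8000030517578], [614.0, -148.60000610351562], [617.9000244140625, -109.30000305175781], [559.7999877929688, -103.5]]
stand [533.1 132.1] [161.5 182.3] 83.3 [-0.0495  0.0708] [52.4, 41.9, 52.4, 62.8]
now:
shim 898 [597.5 -38.4] [113.3  60.2] 85.9 [[563.4000244140625, -92.80000305175781], [623.5, -97.0999984741211], [631.5999755859375, 15.899999618530273], [571.5999755859375, 20.200000762939453]]
heel 342 [595.6 -69.8] [50.3 60.3] 86.9 [[564.0999755859375, -93.19999694824219], [624.2999877929688, -96.5], [627.0, -46.29999923706055], [566.7999877929688, -43.0]]
stand [532.5 133. ] [162.  182.3] 83.2 [-0.039   0.0575] [52.4, 44.1, 52.6, 60.9]
```

View pics/crop1.png

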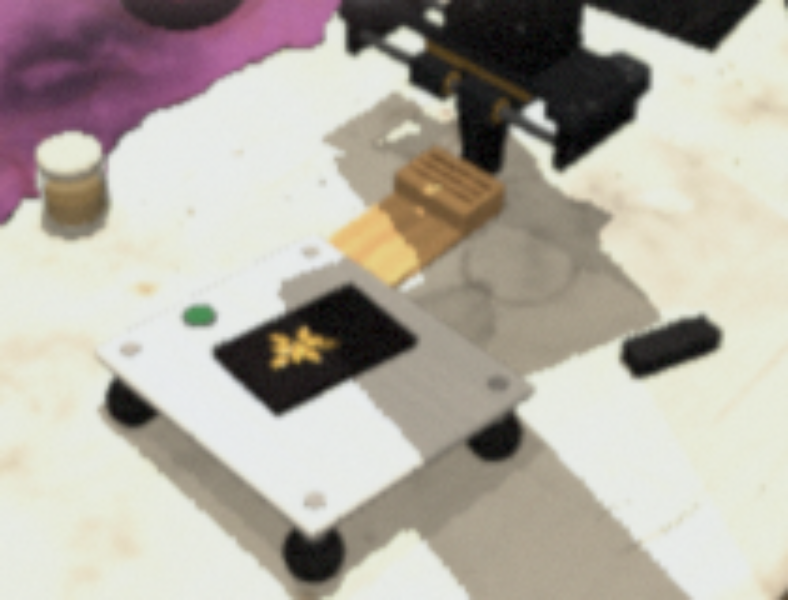

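The shim has tracked the arc (heel at about (597,−67)), and its tip is just going under the foot: the tilt has dropped from 0.086 to 0.070. I'll keep pushing and watch the force and tilt.

```bash
python3 - <<'E'
from plant import arm,camera
from h import *
f,L=arc([595,-77.3],83,[598.6,65])
for s in (70,80,90,100,110,120,130,136):
    arm.move_straight(*tool(*f(s/L)),rate=40)
    F=np.array(arm.current_force());print(s,F.round(1))
    if np.hypot(*F[:2])>14: break
print(arm.current_t(),f(s/L))
c=camera("scene");np.savez("scene2.npz",**c);find(c)
cv2.imwrite("pics/crop2.png",cv2.resize(c["pixels"][150:310,180:390],(788,600)))
E
```

```text
70 [ 1.1 -1.1 -0.6]
80 [ 0.6 -0.5  1.2]
90 [0.6 0.3 0.6]
100 [-0.2 -0.2  0.2]
110 [ 0.5 -0.7  0.2]
120 [ 0.2 -0.6  0.8]
130 [-0.4  1.5 -0.7]
136 [ 0.4 -1.3 -0.9]
10.875 (array([599.02089771,  58.44634769]), np.float64(93.60671346383054))
shim 328 [601.4   3.1] [59.5 52.6] 2.4 [[570.5999755859375, 28.200000762939453], [572.7999877929688, -24.399999618530273], [632.2999877929688, -21.899999618530273], [630.0999755859375, 30.700000762939453]]
heel 296 [601.6   6.8] [59.  45.5] 2.6 [[571.0999755859375, 28.200000762939453], [573.0999755859375, -17.299999237060547], [632.0999755859375, -14.699999809265137], [630.0, 30.799999237060547]]
stand [530.4 136.1] [162.  182.2] 83.4 [ 0.     -0.0015] [52.6, 52.6, 52.4, 52.4]
```

View pics/crop2.png

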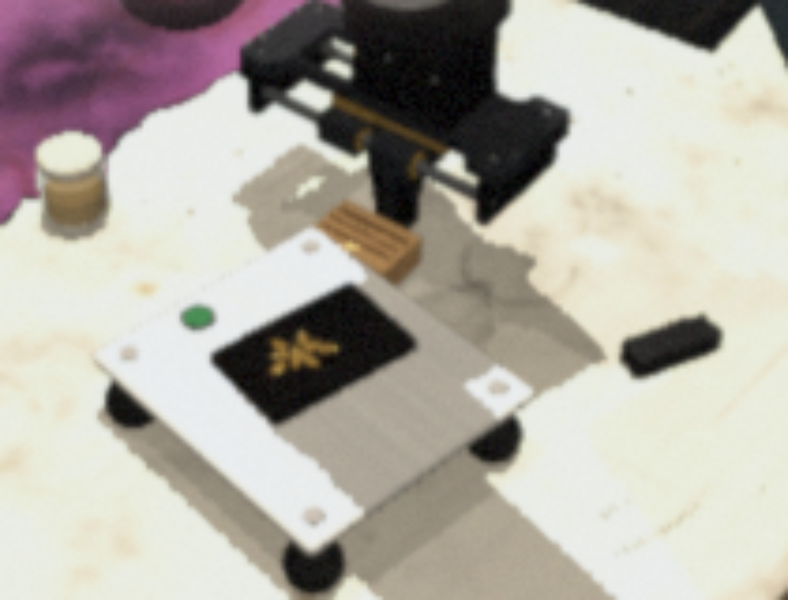

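The plate is level (slope under 0.002) and the foot is on the flat. Its lowest point is roughly 5–8 mm ahead of the shim's origin, so I'll push 4 mm more, back off, and check from above.

```bash
python3 - <<'E'
from plant import arm,camera
from h import *
f,L=arc([595,-77.3],83,[598.6,65])
arm.move_straight(*tool(*f(140/L)),rate=30);print(arm.current_force())
o,th=f(140/L)
arm.move_straight(*tool(o,th,25),rate=80);arm.move_straight(*tool(o,th,25,150))
arm.move_straight([480,-130,170],rate=200)
c=camera("top");np.savez("top2.npz",**c);print(arm.current_t());find(c)
find(camera("scene"))
cv2.imwrite("pics/crop3.png",cv2.resize(c["pixels"][140:300,160:370],(788,600)))
E
```

```text
[ 0.75871039 -2.52032574 -1.06366466]
13.7417
shim 597 [601.5  31.1] [58.8 72. ] 4.5 [[569.5, 64.69999694824219], [575.0999755859375, -7.099999904632568], [633.5999755859375, -2.5], [628.0, 69.19999694824219]]
heel 410 [602.3  16.9] [58.6 41.2] 1.8 [[572.4000244140625, 36.5], [573.7000122070312, -4.599999904632568], [632.2000122070312, -2.700000047683716], [630.9000244140625, 38.400001525878906]]
stand [532.2 139.4] [160.8 180.1] 83.3 [-0.0007  0.0022] [50.7, 50.5, 50.9, 51.1]
shim 257 [599.7  13.7] [56.5 38.9] 5.6 [[569.7000122070312, 30.399999618530273], [573.5, -8.399999618530273], [629.7000122070312, -2.9000000953674316], [626.0, 35.79999923706055]]
heel 240 [599.7  13.7] [56.5 38.9] 5.6 [[569.7000122070312, 30.399999618530273], [573.5, -8.399999618530273], [629.7000122070312, -2.9000000953674316], [626.0, 35.79999923706055]]
stand [530.9 136.2] [162.2 184. ] 83.5 [ 0.0002 -0.0003] [52.5, 52.6, 52.5, 52.5]
```

View pics/crop3.png

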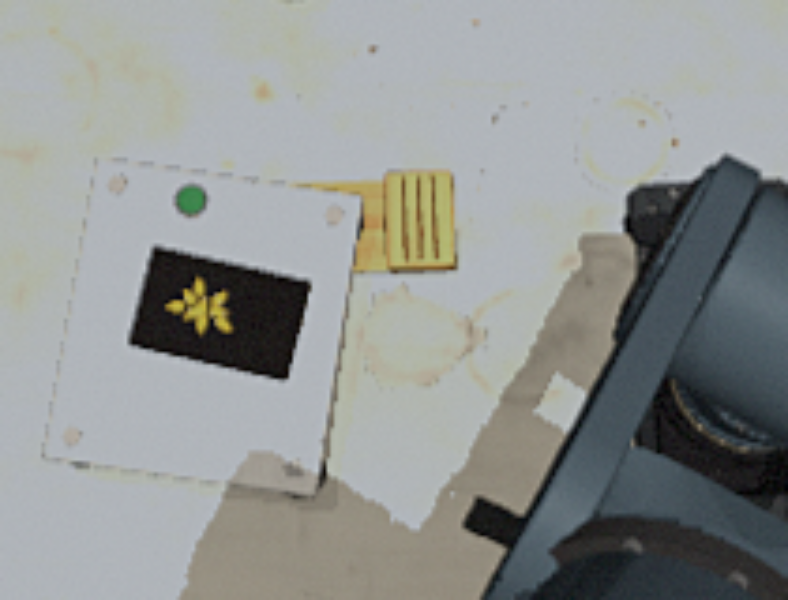

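The stand is level at (532,139) with the foot at (599,66), and the shim's origin is at (600,66), so the fit is centred. The tile, jar and charcoal are untouched. Now I'll press the test corner at about (466,212).

```bash
python3 - <<'E'
from plant import arm,camera
from h import *
P=[467,211];q=arm.current_eef_rot()[2]
o=min((0,180),key=lambda d:abs((lambda j:999 if j is None else j[5])(arm.inverse_kinematics([*P,130],[180,0,20+d]))))
r=[180,0,20+o]
arm.move_straight([480,-130,200],rate=150)
arm.move_to([*P,150],r);arm.move_straight([*P,60],rate=100);arm.pause(.3)
g=lambda:np.mean([(arm.current_force(),arm.pause(.02))[0] for _ in range(5)],0)
f0=g();print(f0,arm.current_t());z=58
while z>42:
    arm.move_straight([*P,z],rate=10);F=g()-f0
    if F[2]>2: print(z,F.round(1))
    if F[2]>11: break
    z-=1 if F[2]<1.5 else .4
arm.pause(.5);print("hold",(g()-f0).round(1),arm.current_tool_pos())
c=camera("scene");find(c);cv2.imwrite("pics/press.png",cv2.resize(c["pixels"][150:310,180:390],(788,600)))
arm.move_straight([*P,70],rate=40);arm.move_straight([*P,200],rate=150)
arm.move_to([480,-200,220],r)
c=camera("top");print(arm.current_t());find(c);find(camera("scene"))
cv2.imwrite("pics/end.png",c["pixels"])
E
```

```text
[ 0.23576806 -0.2443992   0.07204923] 17.3083
52 [-0.8  0.4  3.1]
51.6 [-0.8  0.1  6.5]
51.2 [-1.6  0.3  9.3]
50.800000000000004 [-1.9  0.1 12.5]
hold [-1.8  0.2 12.2] [467.12335621 211.14121158  52.01559322]Traceback (most recent call last):
  File "<stdin>", line 16, in <module>
  File "h.py", line 35, in find
    n,l,s,_=cv2.connectedComponentsWithStats(sh.astype(np.uint8));sh=l==1+np.argmax(s[1:,4])
                                                                          ~~~~~~~~~^^^^^^^^^
    return _wrapfunc(a, 'argmax', axis=axis, out=out, **kwds)
    return bound(*args, **kwds)
ValueError: attempt to get argmax of an empty sequence
```

The corner held 12 N at z = 52, so it doesn't rock. The script stopped only because the arm hid the shim from the camera. I'll lift off and do a final check.

```bash
python3 - <<'E'
from plant import arm,camera
from h import *
x,y,z=arm.current_tool_pos()
arm.move_straight([x,y,70],rate=40);arm.move_straight([x,y,200],rate=150)
arm.move_to([480,-200,220],arm.current_eef_rot())
c=camera("top");print(arm.current_t());cv2.imwrite("pics/end.png",c["pixels"]);find(c)
E
```

```text
24.6
shim 603 [601.4  30.9] [58.8 71.5] 4.7 [[569.0999755859375, 64.0999984741211], [575.0, -7.099999904632568], [633.7000122070312, -2.299999952316284], [627.7999877929688, 69.0]]
heel 418 [602.5  17. ] [58.1 41.1] 1.5 [[572.9000244140625, 36.79999923706055], [574.0, -4.300000190734863], [632.0999755859375, -2.799999952316284], [631.0, 38.400001525878906]]
stand [532.1 139.6] [160.7 179.8] 83.3 [-0.0009  0.0031] [50.7, 50.4, 50.9, 51.1]
```

View pics/end.png

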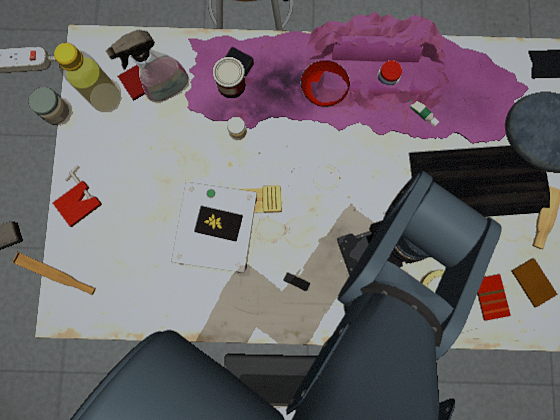

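The picture shows the stand level at (214,226) with the shim's heel beside it at (271,198). The tile is in place at (218,222), and the jar (236,128) and charcoal (297,282) haven't moved.

```bash
python3 -c "
from plant import arm
print(arm.hand_in())"
```

```text
the job is handed in; nothing more can be done
None
```

The job is handed in: the shim is centred under the short foot to within about 2 mm, the stand is level, and the opposite corner held a 12 N press without rocking; the tile, jar and charcoal stayed in place.

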